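# Try the newly fitted lock of a cupboard door

### The job

Try the lock just fitted to the cupboard door lying on the bench: take the round-bowed key from the tool block, push it fully home in the keyhole, turn it clockwise to its stop so that the bolt is fully thrown, then turn it back home so that the bolt is fully drawn in. Withdraw the key, stand it back upright, fully down, in the slot of the block it came from, and let go. Leave the T-handled key and the other tools where they are.

Things in the scene. Friction and masses are not known exactly. Their poses are not given: they have to be found in the camera images.
- key: The lock's key, plain steel, 76 mm long, 50 g, upright in a slot of the block, axes within 0.1 rad of the block's. Origin on its axis under its collar (16 mm wide, 4 mm high); z up to the bow. Below: shank 8 mm in diameter, tapered tip 30 mm below the origin; flat bit pointing to the key's -x, 4 mm thick along y, reaching 13 mm from the axis, 9 to 20 mm below the origin.
- key_bow (a point): Centre of the key's flat round bow, 30 mm above the key's origin, same axes. Bow 32 mm in diameter with a 16 mm hole, 5 mm thick, faces looking along +y and -y. Grip it here from above by its faces, the fingers closing along the key's y.
- keyhole (a point): Centre of the keyhole's round part (11 mm across), on top of the lock's brass escutcheon (43 x 26 mm), 76 mm above the bench. z up, -x along the keyhole's slot (7 mm wide, to 16 mm from the axis, roughly towards the robot), +y towards the bolt. Edges bevelled 2 mm. The key enters with axes parallel to these; fully home its collar rests here and its origin is at this point.
- door: Ledged pine cupboard door, 440 mm (x) by 380 mm (y), lying on bearers, fixed; its top is 50 mm above the bench, the two ledges 68 mm. Origin on the bench right under the keyhole. The lock, a black steel case 75 x 100 mm and 24 mm high, is screwed on top at the +y edge; its bolt comes out there. It keeps the key in while turned: the bit passes the 4 mm plate only within about 0.1 rad of the slot.
- lock_turn (a joint): The lock's inner part, turned by the key: 0 = home, 1.2 rad = stop, growing clockwise from above. The bit has up to 0.15 rad of play in it each way: turn the key about 1.4 rad clockwise to reach the stop; coming back, turn about 0.15 rad past the slot's direction to bring this to 0, then to the slot's direction to withdraw. Friction about 0.03 N m, no spring: it stays where left.
- bolt (a joint): The lock's steel bolt, 26 x 11 mm, driven by lock_turn: 0 = drawn in, flush with the door's +y edge; 0.014 m = fully thrown (at lock_turn 1.2).
- block: Hardwood block fixed to the bench, 160 mm (x, roughly away from the robot) x 60 mm (y) x 45 mm high; origin at the centre of its underside. Two equal slots, 22 x 11 mm, 32 mm deep, edges bevelled 2 mm, hold the key and the T-handled key in either order, an awl between them. Each slot reaches from the shank's axis 16.5 mm to -x (the bit's side, towards the robot) and 5.5 mm to +x.
- slot_near (a point): Point on the block's top, 45 mm above the bench, where a key's axis stands in the slot nearer the robot (50 mm to -x of the block's centre). The key standing there has its origin at this point, its collar resting on the block.
- slot_far (a point): The same point of the slot farther from the robot (50 mm to +x of the block's centre).
- tkey: T-handled hex key, steel, standing in the other slot: crossbar 56 mm long and 9 mm thick along y, 34 mm above the block's top. Origin at the underside of its collar. Bystander.
- awl: Awl with a dark round wooden handle 26 mm in diameter, standing in the middle of the block, its top 58 mm above the block. Origin at the block's top. Bystander.
- screwdriver: Screwdriver, 190 mm, lying on the door behind the lock. Bystander.
- tin: Small open metal tin of screws, 64 mm across and 28 mm high, on the door. Bystander.
- square: Try square with a 110 mm wooden stock and a 160 mm steel blade, lying on the bench to the left. Bystander.
- tape: Tape measure, 68 x 32 x 62 mm high, standing on the bench beyond the block. Bystander.
- plane: Steel hand plane, 245 mm long, about 100 mm high, on the bench to the left. Bystander.

How it is judged:
On the way, in this order (a step that is already met when the one before it is completed fails the run):
1. the key is fully home in the keyhole (z of key in the frame of keyhole below 0.004 m and horizontal distance between key and keyhole below 0.004 m and angle between key's own z axis and vertical below 0.15 rad and value of joint lock_turn below 0.2 rad), for 0.1 s.
2. with the key in, the lock is turned to its stop and the bolt is fully thrown (z of key in the frame of keyhole below 0.004 m and horizontal distance between key and keyhole below 0.004 m and angle between key's own z axis and vertical below 0.15 rad and value of joint lock_turn above 1.1 rad and value of joint bolt above 0.0125 m), for 0.1 s.
3. with the key still in, the lock is turned back home and the bolt is drawn in (all of step 1 and value of joint bolt below 0.0025 m), for 0.1 s.
At the end, for the whole second after the job is handed in: The key stands upright (within 0.12 rad) in a slot of the block, within 5 mm of the slot's point and its collar within 4 mm of the block's top, released and at rest; the lock is home (lock_turn under 0.2 rad) and the bolt drawn in (under 2.5 mm) (((horizontal distance between key and slot_near below 0.005 m and z of key in the frame of slot_near below 0.004 m) or (horizontal distance between key and slot_far below 0.005 m and z of key in the frame of slot_far below 0.004 m)) and angle between key's own z axis and vertical below 0.12 rad and value of joint lock_turn below 0.2 rad and value of joint bolt below 0.0025 m and linear speed of key below 0.02 m/s and contact force between the fingers and key below 0.05 N); the robot touches nothing.
It fails at once if the T-handled key or the awl is disturbed (moved more than 25 mm) (distance of any of tkey, awl from where it was at the start of the episode above 0.025 m).
It fails at once if another tool is disturbed (moved more than 25 mm) (distance of any of screwdriver, tin, square, tape, plane from where it was at the start of the episode above 0.025 m).
It also fails if it takes over 72 s, if anything falls off the work surface, if the arm or the gripper's body presses on something with over 40 N, if the wrist force passes 120 N, or if a joint passes its speed limit or range.

### The arm

A 6-joint arm with a two-finger parallel gripper is mounted at the origin on the work surface. World frame = base frame: x ahead of the robot, y to its left, z up, the work surface at z = 0. Lengths are in m, angles in rad, forces in N, time in s.
With the tool pointing down it reaches from about 0.35 to 0.925 m from the base axis. Payload 6.4 kg.
Tool frame: the origin (TCP) lies midway between the tips of the shut fingers; the grasp point (between the pads) lies 19 mm behind it; z points along the fingers, y is the line along which they close (so a half turn about z gives the same grasp; the last joint's range is limited). The gripper opens to 85 mm and grips with 20 to 120 N. Pads are 22 mm wide; open, the fingers measure 114 mm over their backs; the gripper's body (76 mm by 85 mm) begins 54 mm behind the grasp point. The pads swing forward as they close: fully open they stand 13 mm farther back than shut.
Start: joints at [-1.479, 0.245, 1.558, -0, 1.339, -0.174], TCP at [0.171, -0.627, 0.231] pointing down, gripper open.
Joint ranges: [-3.13, 3.13], [-1.02, 2.26], [0.13, 2.54], [-0.95, 4.09], [0.21, 2.88], [-2.74, 2.74]. Speed limits (rad/s): [2.57, 2.57, 3.14, 3.14, 3.14, 3.14].

### API

Orientations are given as a unit quaternion [w, x, y, z].
In Python, from plant import * gives the robot as it stands. The module is installed in compiled form; this text tells all that it offers.
- The arm moves only by the tool move_arm, never from a script. Its argument "series" is one flat list of numbers, 5 for each row, row after row: the shift along the tool's x, y, z in mm, then the turn about the tool's z in degrees, then the finger opening in mm, from 0 to 85.4. A call has exactly 8 rows; each row is the pose to reach, as a shift and turn from the pose commanded when the call began, along the tool's axes at that moment; what a row does not reach only later rows make up. A row lasts 1/12 s, in which the tool goes at most 41.7 mm and 7.16 degrees, less where a joint would pass 70% of its speed; a pose out of reach is approached as far as the arm can. A call with a gripper value outside its range is refused whole. The fingers move at their own pace and stop on an object; "force" is the grip in N (left out, the last holds). Time passes only in rows, so rows that repeat a pose let the fingers close, or fill a call up. It gives the time, the measured TCP pose, the force, the opening and the grip force at its end, in the units of the state.
- get_state(): the state, without advancing time (a new reading comes with each control period).
- capture(name): name is "scene" or "top" or "wrist"; returns the picture (384x512x3 uint8, red, green, blue); there is no depth.
- camera_model(name): a dict with "mtx" (3x3 intrinsics, pixels), "extrinsics" (4x4, takes a point from camera to world coordinates). Camera axes: x right, y down, z forward; pixel columns grow to the right and rows downward; lengths in m; the calibration is good to about 2 mm. A picture is of the moment at which its call begins: read the wrist's pose just before it. camera_model takes no time and is no camera call; for the wrist camera it gives the pose at the moment of the call.
- hand_in(): hands the job in; it is judged then, once.
The state is a dict: "t": time; "qpos": joint angles; "joint_vel": joint speeds; "effort": joint torques, N m; "tcp_pos": TCP position; "tcp_rot": TCP orientation; "force": force on the tool from outside, world axes, zero at the start; "torque": the same for the moment, N m; "width": opening from 0.0 (shut) to 1.0 (fully open); "grasp_force": force on a finger pad.
Only numpy, scipy, OpenCV 4.12 (cv2) and the standard library are available. Lean on these libraries where they do the work, as an engineer would, in place of code of your own. Each camera call takes 0.05 s, during which the arm holds its last target. There are 200 camera calls.

## Working session

There is one attempt and no reset: what is moved stays moved. The work goes in short steps, Python scripts to look and compute and a tool call to move; the robot and the scene stay as the last step left them, time stands still between calls to the robot, and variables do not carry over. Pictures are saved under pics/ and viewed, at most 10 in all, crops included, and the job is handed in when it is done.

Besides the shell and the picture viewer there is one more tool, called as name(argument=value, ...) on one line, values as JSON. move_arm: Moves the arm, as the interface text tells. Its arguments: {"type":"object","properties":{"series":{"type":"array","items":{"type":"number"}},"force":{"type":"number"}},"required":["series"]}

```bash
mkdir -p pics
cat > h.py <<'E'
from plant import *
import numpy as np, cv2
from scipy.spatial.transform import Rotation as R
def snap(n,f,crop=None,s=1):
    im=capture(n); cv2.imwrite('pics/raw_'+f+'.png',im[:,:,::-1]); return im
def ray(cm,u,v):
    K,E=np.array(cm['mtx']),np.array(cm['extrinsics'])
    d=E[:3,:3]@np.linalg.solve(K,[u,v,1.]); return E[:3,3],d
def onplane(cm,u,v,z):
    o,d=ray(cm,u,v); return o+d*(z-o[2])/d[2]
def proj(cm,p):
    K,E=np.array(cm['mtx']),np.array(cm['extrinsics'])
    c=E[:3,:3].T@(np.array(p)-E[:3,3]); q=K@c; return q[:2]/q[2]
E
python3 - <<'E'
from h import *
s=get_state(); print(s)
a=snap('scene','scene0');b=snap('top','top0')
for n in('scene','top','wrist'):
    c=camera_model(n);print(n,np.round(c['mtx'],1).tolist(),np.round(c['extrinsics'],3).tolist())
cv2.imwrite('pics/a.png',cv2.resize(b,(800,600),interpolation=cv2.INTER_CUBIC)[:,:,::-1])
cv2.imwrite('pics/b.png',cv2.resize(a,(800,600),interpolation=cv2.INTER_CUBIC)[:,:,::-1])
E
```

```text
{'t': 0.0, 'qpos': array([-1.47912149e+00,  2.45875726e-01,  1.55902235e+00,  3.15086609e-05,
        1.33871665e+00, -1.74087686e-01]), 'joint_vel': array([ 8.13246708e-05,  1.19596929e-03,  6.05549399e-04,  2.60617361e-03,
        1.37481694e-04, -3.48665092e-04]), 'effort': array([ 1.98174297e-03, -4.29497695e+01, -3.26127112e+01, -1.65064796e-05,
        5.39823333e-03, -3.57274125e-06]), 'tcp_pos': array([ 0.17068772, -0.62660164,  0.23013642]), 'tcp_rot': array([-1.00954662e-03,  9.91184244e-01,  1.32486873e-01,  5.69646804e-05]), 'force': array([-0.01302725, -0.40248202, -0.12394762]), 'torque': array([-0.04085335,  0.02290103,  0.04162304]), 'grasp_force': 0.0, 'width': 1.0001476852833604}
scene [[450.3, 0.0, 258.6], [0.0, 450.3, 186.3], [0.0, 0.0, 1.0]] [[-0.048, 0.785, -0.617, 1.19], [0.999, 0.03, -0.041, 0.082], [-0.014, -0.618, -0.786, 0.906], [0.0, 0.0, 0.0, 1.0]]
top [[355.7, 0.0, 258.1], [0.0, 355.7, 188.6], [0.0, 0.0, 1.0]] [[0.027, -0.998, 0.065, 0.456], [-0.999, -0.029, -0.021, 0.053], [0.023, -0.064, -0.998, 1.193], [0.0, 0.0, 0.0, 1.0]]
wrist [[272.9, 0.0, 254.4], [0.0, 272.9, 185.7], [0.0, 0.0, 1.0]] [[0.262, -0.921, -0.287, 0.245], [-0.965, -0.251, -0.076, -0.607], [-0.002, 0.297, -0.955, 0.374], [0.0, 0.0, 0.0, 1.0]]
```

View pics/a.png

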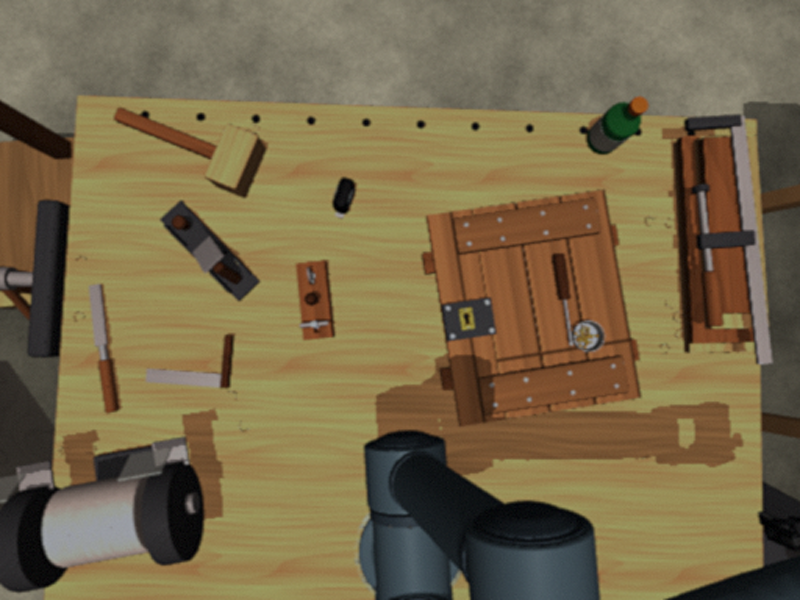

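View pics/b.png

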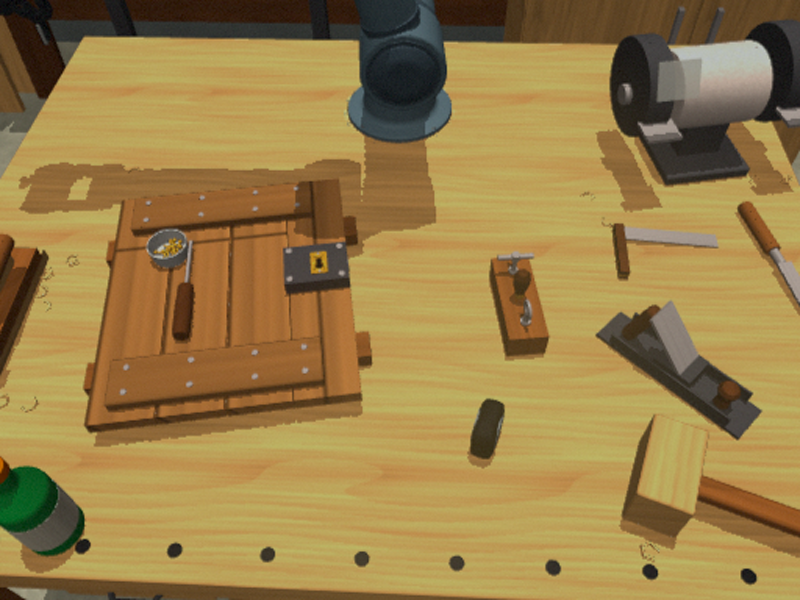

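The top view shows the block at about (315,300) with the ring-bowed key at its far end (312,275) and the T-key at the near end (315,325). The brass escutcheon is at (467,318). In the scene view the bow is at (527,312) and the escutcheon at (319,262).

Run:
```python
from h import *
T=camera_model('top');S=camera_model('scene');f=1.5625
P=lambda c,u,v,z:np.round(onplane(c,u/f,v/f,z),4)
for n,z,t,s in [('esc',.076,(467,318),(319,262)),('bow',.075,(312,275),(527,312)),('tk',.079,(316,325),(515,257)),('awl',.1,(312,297),(522,275))]:
    print(n,P(T,*t,z),P(S,*s,z))
c=[P(T,*p,.045) for p in[(297,263),(327,260),(333,337),(303,340)]]; print('block',np.mean(c,0),c)
v=(c[0]+c[1]-c[2]-c[3]);print('yaw',np.arctan2(v[1],v[0]),np.linalg.norm(v)/2)
for nm in('top','scene'):
    im=cv2.imread(f'pics/raw_{nm}0.png');h=cv2.cvtColor(im,cv2.COLOR_BGR2HSV)
    u,v=(np.array((467,318) if nm=='top' else (319,262))/f).astype(int)
    m=np.zeros(h.shape[:2],np.uint8);w=14
    hh=h[v-w:v+w,u-w:u+w];m[v-w:v+w,u-w:u+w]=((hh[...,1]>120)&(hh[...,2]>110)&(hh[...,0]>18))*255
    k=cv2.findContours(m,0,2)[0];k=max(k,key=cv2.contourArea);r=cv2.minAreaRect(k);print(nm,r,[np.round(onplane(camera_model(nm),*p,.076),4).tolist() for p in cv2.boxPoints(r)], onplane(camera_model(nm),*r[0],.076))
```

```text
esc [ 0.4856 -0.1007  0.076 ] [ 0.4857 -0.0966  0.076 ]
bow [0.5634 0.2137 0.075 ] [0.5696 0.2202 0.075 ]
tk [0.4631 0.2014 0.079 ] [0.4669 0.2073 0.079 ]
awl [0.5176 0.2085 0.1   ] [0.5202 0.2127 0.1   ]
block [0.515025 0.209925 0.045   ] [array([0.5902, 0.2499, 0.045 ]), array([0.5983, 0.1883, 0.045 ]), array([0.4397, 0.1702, 0.045 ]), array([0.4319, 0.2313, 0.045 ])]
yaw 0.11529579216999773 0.15950901228457276
top ((298.2837829589844, 203.7027130126953), (13.31631851196289, 8.219949722290039), 80.53767395019531) [[0.503, -0.0822, 0.076], [0.508, -0.1077, 0.076], [0.4669, -0.1154, 0.076], [0.462, -0.0899, 0.076]] [ 0.4849638  -0.09881319  0.076     ]
scene ((203.5, 167.5), (13.0, 11.0), 90.0) [[0.4647, -0.1145, 0.076], [0.4638, -0.0874, 0.076], [0.5052, -0.0825, 0.076], [0.5062, -0.109, 0.076]] [ 0.48520449 -0.09830782  0.076     ]
```

move_arm(series=[40, -38, 0, 0, 85, 80, -77, 0, 0, 85, 120, -115, 10, 0, 85, 150, -144, 15, 0, 85, 180, -173, 20, 0, 85, 210, -202, 30, 0, 85, 221, -214, 30, 0, 85, 221, -214, 30, 0, 85])

```text
t: 0.77
tcp_pos: [0.3288, -0.3582, 0.1997]
tcp_rot: [-0.002, 0.991, 0.134, -0.0]
force: [-0.1, -0.5, -0.7]
width: 0.996
grasp_force: 0.0
```

move_arm(series=[30, -29, 5, 0, 85, 60, -58, 10, 0, 85, 90, -87, 20, 0, 85, 120, -115, 30, 0, 85, 150, -144, 40, 2, 85, 180, -173, 50, 4, 85, 205, -200, 55, 5, 85, 221, -213, 60, 5, 85])

```text
t: 1.43
tcp_pos: [0.4853, -0.0952, 0.1402]
tcp_rot: [-0.001, 0.996, 0.09, -0.001]
force: [-0.2, -0.9, 0.1]
width: 0.997
grasp_force: 0.0
```

move_arm(series=[0, 0, 20, 0, 85, 0, 0, 30, 0, 85, 0, 0, 30, 0, 85, 0, 0, 30, 0, 85, 0, 0, 30, 0, 85, 0, 0, 30, 0, 85, 0, 0, 30, 0, 85, 0, 0, 30, 0, 85])

```text
t: 2.1
tcp_pos: [0.4854, -0.0996, 0.112]
tcp_rot: [0.0, 0.996, 0.089, 0.001]
force: [1.0, -0.1, -0.2]
width: 0.998
grasp_force: 0.0
```

Run:
```python
from h import *
s=get_state(); print(s['t'],s['tcp_pos'],s['tcp_rot'],s['qpos'])
a=snap('wrist','w_lock');c=camera_model('wrist');np.savez('w_lock.npz',mtx=c['mtx'],extrinsics=c['extrinsics'],p=s['tcp_pos'],r=s['tcp_rot'])
print(proj(c,[.485,-.099,.076]),proj(c,s['tcp_pos']))
cv2.imwrite('pics/c.png',cv2.resize(a,(800,600),interpolation=cv2.INTER_CUBIC)[:,:,::-1])
```

```text
2.1 [ 0.48536399 -0.09964074  0.11201028] [3.28909888e-04 9.96053283e-01 8.87548468e-02 5.72180580e-04] [-4.31731329e-01  2.86768712e-02  2.03385169e+00 -1.65987618e-06
  1.07774414e+00  9.61322167e-01]
[253.55741843 213.95200776] [254.57203904 237.84536977]
```

View pics/c.png

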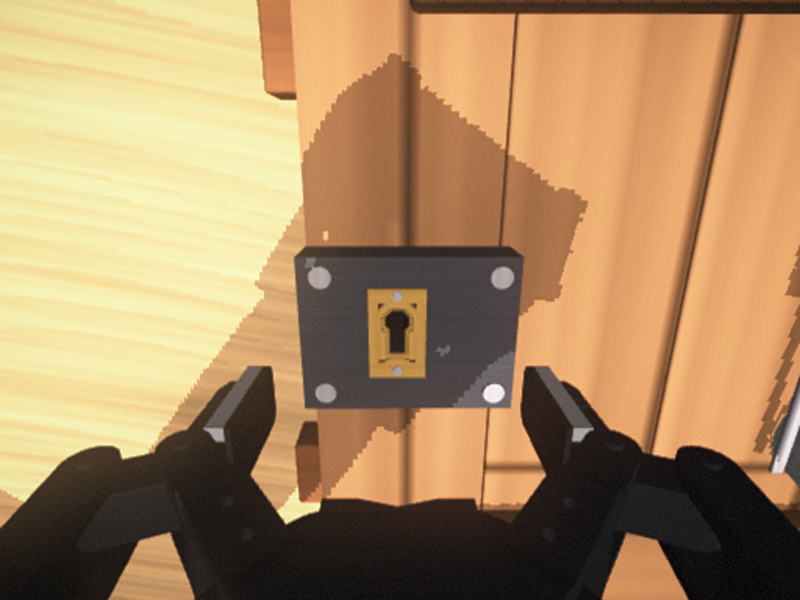

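```bash
cat > lock.py <<'E'
from h import *
c=np.load('w_lock.npz');im=cv2.imread('pics/raw_w_lock.png')
x0,y0,k=215,170,8
cr=cv2.resize(im[170:255,215:295],None,fx=k,fy=k,interpolation=cv2.INTER_CUBIC)
h=cv2.cvtColor(cr,cv2.COLOR_BGR2HSV)
br=((h[...,1]>110)&(h[...,2]>70)).astype(np.uint8)*255
C=max(cv2.findContours(br,0,2)[0],key=cv2.contourArea);r=cv2.minAreaRect(C)
tp=lambda p:((p[0]+.5)/k-.5+x0,(p[1]+.5)/k-.5+y0)
B=[onplane(c,*tp(p),.076) for p in cv2.boxPoints(r)]
print('esc px',tp(r[0]),np.array(r[1])/k,r[2],'\n',np.round(B,4));
sides=[np.linalg.norm(B[i]-B[i-1]) for i in range(4)];print(sides)
inside=cv2.drawContours(np.zeros_like(br),[cv2.convexHull(C)],-1,255,-1)
g=cv2.cvtColor(cr,cv2.COLOR_BGR2GRAY)
for t in(30,40,50):
    d=((g<t)&(inside>0)).astype(np.uint8)*255
    D=max(cv2.findContours(d,0,2)[0],key=cv2.contourArea);m=cv2.drawContours(np.zeros_like(d),[D],-1,255,-1)
    dt=cv2.distanceTransform(m,2,5);_,v,_,p=cv2.minMaxLoc(dt)
    bb=cv2.boundingRect(D);q=tp(p);w=onplane(c,*q,.074)
    top=onplane(c,*tp((bb[0]+bb[2]/2,bb[1])),.074);bot=onplane(c,*tp((bb[0]+bb[2]/2,bb[1]+bb[3])),.074)
    print(t,'r px',v/k,'c',q,np.round(w,4),'top/bot',np.round(top,4),np.round(bot,4),np.linalg.norm(top-bot))
    print('yaw slot',cv2.fitLine(D,2,0,.01,.01)[:2].ravel())
Rm=R.from_quat(np.roll(c['r'],-1)).as_matrix();
print('tool th deg',np.degrees(np.arctan2(Rm[1,0],Rm[0,0])))
for a,b in((0,1),(1,2),(2,3),(3,0)): v=B[b]-B[a];print(np.degrees(np.arctan2(v[1],v[0])))
cv2.imwrite('pics/d.png',cr[:600,:])
E
python3 lock.py
```

```text
esc px (253.6875, 212.75) [57.625 38.25 ] 90.0 
 [[ 0.5047 -0.0822  0.076 ]
 [ 0.5093 -0.1081  0.076 ]
 [ 0.4659 -0.1168  0.076 ]
 [ 0.4609 -0.0891  0.076 ]]
[np.float64(0.04433155922353673), np.float64(0.026316363635137), np.float64(0.04433236665269939), np.float64(0.02815624266333085)]
30 r px 1.1742249727249146 c (258.9375, 204.3125) [ 0.4921 -0.1016  0.074 ] top/bot [ 0.4951 -0.1007  0.074 ] [ 0.4871 -0.1021  0.074 ] 0.008212367379546691
yaw slot [0.06616067 0.997809  ]
40 r px 6.173449993133545 c (253.9375, 205.6875) [ 0.4905 -0.0983  0.074 ] top/bot [ 0.4952 -0.0974  0.074 ] [ 0.4762 -0.1008  0.074 ] 0.019382210662497342
yaw slot [0.02794577 0.9996095 ]
50 r px 6.499226093292236 c (253.9375, 205.5625) [ 0.4906 -0.0983  0.074 ] top/bot [ 0.4954 -0.0974  0.074 ] [ 0.4758 -0.1009  0.074 ] 0.019969784538824194
yaw slot [0.03854221 0.99925697]
tool th deg 10.18398245310147
-79.84539320650732
-168.69775548739855
100.15025866526581
8.924165141576275
```

View pics/d.png

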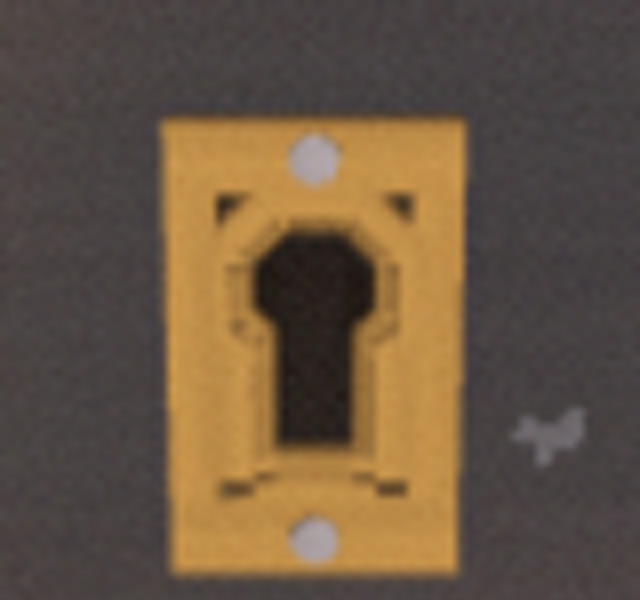

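The keyhole is clear: round-part centre near pixel (254,205.6), slot straight down the image, giving about (0.4905, −0.0983) and yaw about 10.2°. Next I go over the key.

move_arm(series=[10, -20, -15, 0, 85, 25, -55, -30, 0, 85, 40, -90, -35, 0, 85, 57, -128, -35, 0, 85, 75, -166, -35, 0, 85, 92, -204, -35, 0, 85, 109, -242, -30, 2, 85, 125, -280, -25, 3.6, 85])

```text
t: 2.82
tcp_pos: [0.5589, 0.2004, 0.137]
tcp_rot: [-0.0, 0.998, 0.057, 0.001]
force: [1.0, -0.5, 0.3]
width: 0.995
grasp_force: 0.0
```

move_arm(series=[5, -16, 5, 0, 85, 5, -16, 10, 0, 85, 5, -16, 10, 0, 85, 5, -16, 10, 0, 85, 5, -16, 10, 0, 85, 5, -16, 10, 0, 85, 5, -16, 10, 0, 85, 5, -16, 10, 0, 85])

```text
t: 3.48
tcp_pos: [0.5616, 0.214, 0.1267]
tcp_rot: [-0.0, 0.998, 0.057, 0.0]
force: [0.2, 0.0, -0.8]
width: 0.989
grasp_force: 0.0
```

Run:
```python
from h import *
s=get_state(); print(s['t'],s['tcp_pos'],s['tcp_rot'])
a=snap('wrist','w_key');c=camera_model('wrist');np.savez('w_key.npz',mtx=c['mtx'],extrinsics=c['extrinsics'],p=s['tcp_pos'],r=s['tcp_rot'])
print(proj(c,[.565,.216,.091]),proj(c,[.565,.216,.045]))
cv2.imwrite('pics/e.png',cv2.resize(a[60:330,90:450],(800,600),interpolation=cv2.INTER_CUBIC)[:,:,::-1])
l=np.load('w_lock.npz')
p=onplane(l,254.4,190,.077);q=onplane(l,254.4,237.5,.077);print(p,q,np.degrees(np.arctan2(*(p-q)[1::-1])))
```

```text
3.4833 [0.5615888  0.21397112 0.12674577] [-1.19876888e-05  9.98359759e-01  5.72513693e-02  2.68934452e-04]
[252.36588193 209.04737367] [252.76548038 189.01271728]
[ 0.50309578 -0.09636744  0.077     ] [ 0.46726284 -0.10278734  0.077     ] 10.157464169238576
```

View pics/e.png

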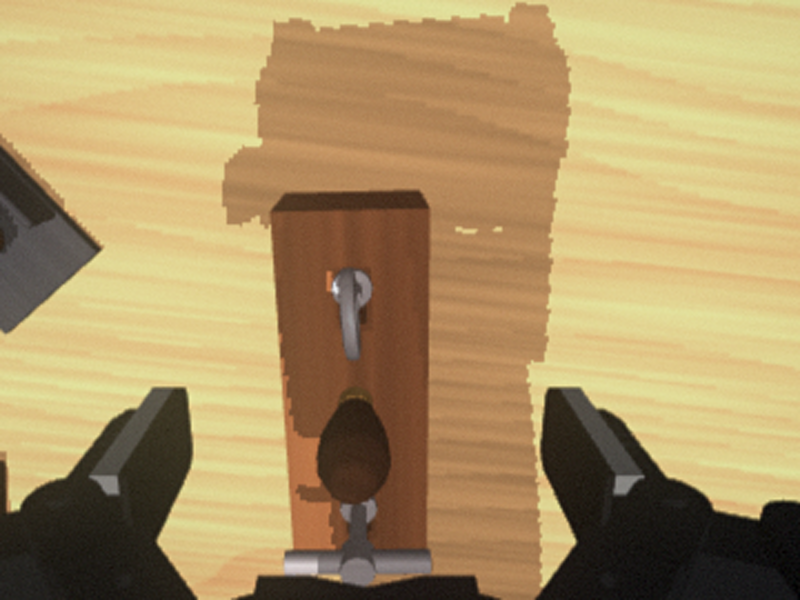

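Bow is seen nearly edge-on at crop (350,310) with collar (352,288); awl (354,450) and T-key (358,560) are behind. I'll zoom in for the key's yaw.

Run:
```python
from h import *
c=np.load('w_key.npz');im=cv2.imread('pics/raw_w_key.png')
x0,y0,k=222,170,12
cr=cv2.resize(im[y0:y0+50,x0:x0+60],None,fx=k,fy=k,interpolation=cv2.INTER_CUBIC)
cv2.imwrite('pics/f.png',cr)
f=800/360
P=lambda u,v,z:np.round(onplane(c,u/f+90,v/f+60,z),4)
for q in((272,210),(429,208),(427,540),(295,540)):print(P(*q,.045))
print('collar',P(352,289,.049))
# predicted bow outline for yaw offsets relative to block
for th in(2,6.6,11):
  a=np.radians(th);print(th,[np.round((proj(c,[.565+r*np.cos(a),.2155+r*np.sin(a),.075+z])-[x0,y0])*k).tolist() for r,z in((16,0),(11.3,11.3),(0,16),(-11.3,11.3),(-16,0),(-11.3,-11.3),(0,-16)) for r,z in[(r/1e3,z/1e3)]])
```

```text
[0.5913 0.2529 0.045 ]
[0.5988 0.1944 0.045 ]
[0.4495 0.1734 0.045 ]
[0.4427 0.2324 0.045 ]
collar [0.5649 0.2197 0.049 ]
2 [[394.0, 134.0], [388.0, 263.0], [373.0, 469.0], [359.0, 611.0], [355.0, 604.0], [362.0, 471.0], [375.0, 292.0]]
6.6 [[373.0, 133.0], [373.0, 262.0], [373.0, 469.0], [374.0, 612.0], [375.0, 605.0], [375.0, 472.0], [375.0, 292.0]]
11 [[354.0, 134.0], [358.0, 263.0], [373.0, 469.0], [388.0, 611.0], [394.0, 604.0], [388.0, 472.0], [375.0, 292.0]]
```

View pics/f.png

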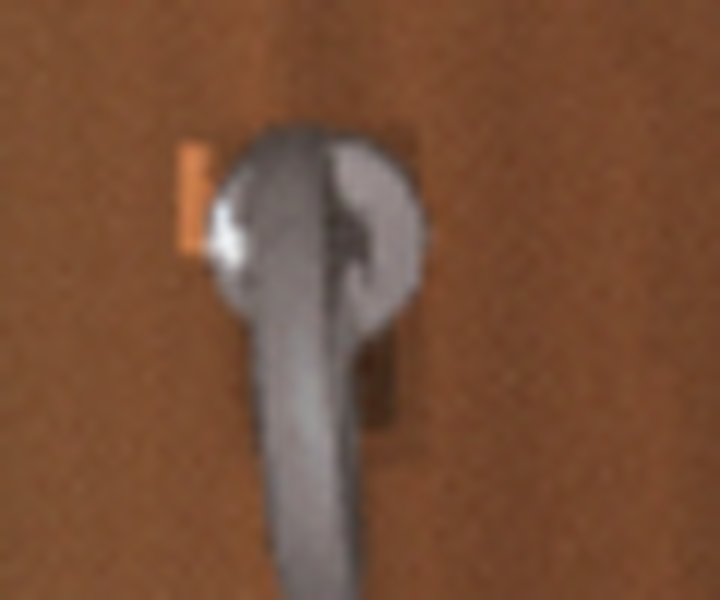

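Key yaw ≈ 10.5° and collar at (0.5645, 0.2194), which agrees with slot_far from the block corners (0.5653, 0.2196). I'll descend and grip.

move_arm(series=[3.5, -5, 0, -3.8, 60, 3.5, -5, 10, -3.8, 60, 3.5, -5, 25, -3.8, 60, 3.5, -5, 40, -3.8, 60, 3.5, -5, 55, -3.8, 60, 3.5, -5, 65, -3.8, 60, 3.5, -5, 70.5, -3.8, 60, 3.5, -5, 70.5, -3.8, 60], force=60)

```text
t: 4.2
tcp_pos: [0.5632, 0.2197, 0.0541]
tcp_rot: [0.0, 0.996, 0.091, -0.001]
force: [0.3, -0.1, 0.7]
width: 0.701
grasp_force: 0.0
```

Run:
```python
from h import *
s=get_state(); print(s['t'],s['tcp_pos'],s['tcp_rot'],s['force'])
a=snap('wrist','w_pre');c=camera_model('wrist')
print(proj(c,[.5645,.2194,.091]))
cv2.imwrite('pics/g.png',cv2.resize(a[100:384,60:450],(800,583),interpolation=cv2.INTER_CUBIC)[:,:,::-1])
```

```text
4.2 [0.56316829 0.21969862 0.05410419] [ 1.68521478e-04  9.95891197e-01  9.05458229e-02 -1.46570844e-03] [ 0.33606656 -0.12061509  0.65505175]
[255.5594423  274.11804246]
```

View pics/g.png

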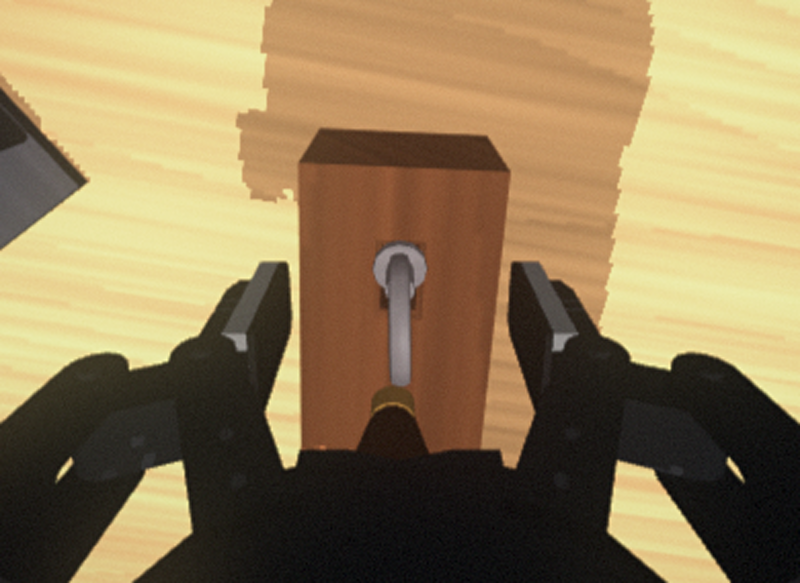

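The key is centred between the pads and edge-on, so alignment is good. Closing.

move_arm(series=[0, 0, 0, 0, 40, 0, 0, 0, 0, 20, 0, 0, 0, 0, 0, 0, 0, 0, 0, 0, 0, 0, 0, 0, 0, 0, 0, 0, 0, 0, 0, 0, 0, 0, 0, 0, 0, 0, 0, 0], force=60)

```text
t: 4.92
tcp_pos: [0.5647, 0.2202, 0.0565]
tcp_rot: [-0.0, 0.996, 0.091, 0.0]
force: [-0.3, -0.6, 4.8]
width: 0.048
grasp_force: 62.3
```

Run:
```python
from h import *
s=get_state(); print(s['t'],s['tcp_pos'],s['tcp_rot'],s['force'],s['width'],s['grasp_force'])
a=snap('wrist','w_grip');c=camera_model('wrist')
g=cv2.cvtColor(a,cv2.COLOR_RGB2HSV);m=((g[...,1]<60)&(g[...,2]>80)).astype(np.uint8)*255
m[:215]=0;m[245:]=0;m[:,:235]=0;m[:,275:]=0
C=max(cv2.findContours(m,0,2)[0],key=cv2.contourArea);bb=cv2.boundingRect(C);print(bb)
# collar: rows where widest
ws=[(m[r]>0).sum() for r in range(215,245)];print(ws)
r=215+int(np.argmax(ws));cols=np.where(m[r])[0];print(r,cols.min(),cols.max(),onplane(c,cols.mean(),r,.049))
np.savez('w_grip.npz',mtx=c['mtx'],extrinsics=c['extrinsics'])
```

```text
4.9167 [0.5647143  0.22017571 0.05650785] [-5.68968519e-05  9.95860048e-01  9.08984271e-02  4.88054171e-04] [-0.33564138 -0.60453951  4.79394203] 0.04819039507335724 62.288471697556815
(250, 228, 10, 17)
[np.int64(0), np.int64(0), np.int64(0), np.int64(0), np.int64(2), np.int64(11), np.int64(16), np.int64(17), np.int64(9), np.int64(7), np.int64(1), np.int64(3), np.int64(1), np.int64(5), np.int64(8), np.int64(7), np.int64(9), np.int64(9), np.int64(9), np.int64(10), np.int64(10), np.int64(10), np.int64(10), np.int64(10), np.int64(11), np.int64(11), np.int64(10), np.int64(10), np.int64(10), np.int64(11)]
222 246 262 [0.57122503 0.22154646 0.049     ]
```

move_arm(series=[0, 0, -6, 0, 0, 0, 0, -15, 0, 0, 0, 0, -27, 0, 0, 0, 0, -40, 0, 0, 0, 0, -55, 0, 0, 0, 0, -70, 0, 0, 0, 0, -75, 0, 0, 0, 0, -75, 0, 0])

```text
t: 5.63
tcp_pos: [0.5658, 0.2204, 0.1338]
tcp_rot: [-0.0, 0.996, 0.091, 0.002]
force: [0.1, 1.2, -0.8]
width: 0.047
grasp_force: 61.7
```

move_arm(series=[-8, 20, 0, 0, 0, -22, 50, 0, 0, 0, -37, 85, 0, 0, 0, -52, 120, 0, 0, 0, -67, 155, 0, 0, 0, -82, 190, 0, 0, 0, -98, 225, 0, 0, 0, -109, 250, 0, 0, 0])

```text
t: 6.3
tcp_pos: [0.5009, -0.0478, 0.1302]
tcp_rot: [0.0, 0.996, 0.09, -0.001]
force: [0.6, -0.6, -1.3]
width: 0.047
grasp_force: 61.7
```

move_arm(series=[-10, 20, 0, 0.3, 0, -16, 35, 0, 0.3, 0, -20, 44, 0, 0.3, 0, -21.5, 49.3, 0, 0.3, 0, -21.5, 49.3, 0, 0.3, 0, -21.5, 49.3, 0, 0.3, 0, -21.5, 49.3, 0, 0.3, 0, -21.5, 49.3, 0, 0.3, 0])

```text
t: 6.97
tcp_pos: [0.4902, -0.0971, 0.1308]
tcp_rot: [-0.0, 0.996, 0.089, -0.0]
force: [0.1, -0.7, -0.2]
width: 0.047
grasp_force: 61.7
```

Run:
```python
from h import *
s=get_state(); print(s['t'],s['tcp_pos'],s['tcp_rot'],s['force'],s['width'])
Rm=R.from_quat(np.roll(s['tcp_rot'],-1)).as_matrix();print(np.degrees(np.arctan2(Rm[1,0],Rm[0,0])),Rm.T@(np.array([.4906,-.0979,.1315])-s['tcp_pos'])*1e3)
a=snap('wrist','w_hov');c=camera_model('wrist')
cv2.imwrite('pics/h.png',cv2.resize(a[130:330,150:360],(800,762),interpolation=cv2.INTER_CUBIC)[:600,:,::-1])
np.savez('w_hov.npz',mtx=c['mtx'],extrinsics=c['extrinsics'],p=s['tcp_pos'],r=s['tcp_rot'])
```

```text
6.9667 [ 0.49022323 -0.09709186  0.13075939] [-1.18132742e-04  9.96038372e-01  8.89243703e-02 -6.43940664e-05] [ 0.05191184 -0.65753585 -0.18883161] 0.04684166756210128
10.203460716443875 [ 0.22757562  0.86191796 -0.74085164]
```

View pics/h.png

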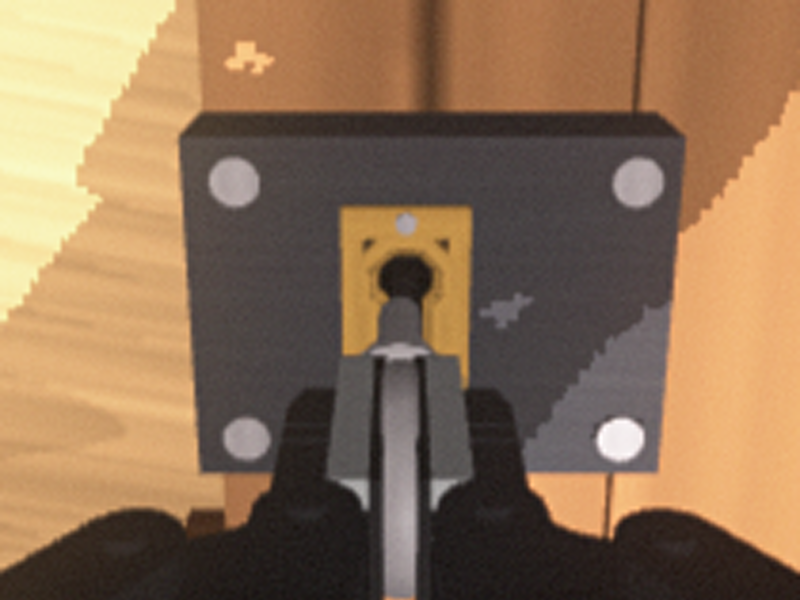

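The key tip (400,300) sits just short of the keyhole's round part (405,277) and about 1 mm to its left, matching the computed +0.9 mm in y. I'll check x as well.

Run:
```python
from h import *
c=np.load('w_hov.npz');f=800/210
Rm=R.from_quat(np.roll(c['r'],-1)).as_matrix();p=c['p']
L=lambda u,v,z:np.round(Rm.T@(onplane(c,u/f+150,v/f+130,z)-p)*1e3,2)
print('hole c',L(405,277,.074),'hole far edge',L(405,253,.074))
print('tip front',L(400,300,.0898),'collar front',L(400,347,.0838+.04), 'mid shank',L(400,320,.1))
im=cv2.imread('pics/raw_w_hov.png');cr=cv2.resize(im[185:225,235:275],None,fx=8,fy=8,interpolation=cv2.INTER_CUBIC)
g=cv2.cvtColor(cr,cv2.COLOR_BGR2GRAY);d=(g<50).astype(np.uint8)*255
D=max(cv2.findContours(d,0,2)[0],key=cv2.contourArea);x,y,w,h=cv2.boundingRect(D);print(np.array([x,y,w,h])/8+[235,185,0,0])
q=lambda u,v:Rm.T@(onplane(c,u,v,.074)-p)*1e3
print(q(235+(x+w/2)/8-.5+.06,185+y/8-.5))
```

```text
hole c [ 0.35  1.59 56.76] hole far edge [ 5.59  1.58 56.76]
tip front [ 1.67  0.53 40.96] collar front [7.48 0.47 6.96] mid shank [ 1.91  0.51 30.76]
[249.875 197.5    13.375  13.875]
[ 5.10585639  1.43155046 56.75848658]
```

move_arm(series=[0.4, 1, 0, 0, 0, 0.4, 1, 5, 0, 0, 0.4, 1, 10, 0, 0, 0.4, 1, 14, 0, 0, 0.4, 1, 18, 0, 0, 0.4, 1, 21, 0, 0, 0.4, 1, 24, 0, 0, 0.4, 1, 24, 0, 0])

```text
t: 7.68
tcp_pos: [0.4902, -0.0987, 0.106]
tcp_rot: [-0.0, 0.996, 0.088, -0.001]
force: [0.5, -0.1, -0.4]
width: 0.048
grasp_force: 61.7
```

Run:
```python
from h import *
s=get_state(); print(s['t'],s['tcp_pos'],s['force'],s['torque'],s['width'])
```

```text
7.6833 [ 0.49020917 -0.09866164  0.10601591] [ 0.52711444 -0.12298585 -0.4337347 ] [-0.00250649  0.02782428  0.03078475] 0.048258789356070524
```

move_arm(series=[0, 0, 3, 0, 0, 0, 0, 6, 0, 0, 0, 0, 9, 0, 0, 0, 0, 12, 0, 0, 0, 0, 14, 0, 0, 0, 0, 16, 0, 0, 0, 0, 18, 0, 0, 0, 0, 18.5, 0, 0])

```text
t: 8.35
tcp_pos: [0.4905, -0.0987, 0.0879]
tcp_rot: [-0.0, 0.996, 0.088, -0.0]
force: [-0.5, -0.6, 0.7]
width: 0.047
grasp_force: 61.7
```

move_arm(series=[0, 0, 0.5, 0, 0, 0, 0, 0.5, 0, 0, 0, 0, 0.5, 0, 0, 0, 0, 0.5, 0, 0, 0, 0, 0.5, 0, 0, 0, 0, 0.5, 0, 0, 0, 0, 0.5, 0, 0, 0, 0, 0.5, 0, 0])

```text
t: 9.02
tcp_pos: [0.4907, -0.0989, 0.0879]
tcp_rot: [0.0, 0.996, 0.088, 0.0]
force: [-0.5, 0.5, -0.2]
width: 0.047
grasp_force: 61.7
```

Run:
```python
from h import *
s=get_state(); print(s['t'],s['tcp_pos'],s['tcp_rot'],s['force'],s['torque'],s['width'],s['qpos'])
```

```text
9.0167 [ 0.49073052 -0.09885437  0.08792439] [3.81580411e-05 9.96095453e-01 8.82827432e-02 6.43982291e-05] [-0.5100362   0.46961273 -0.18064083] [ 0.00174791 -0.01458539  0.00981973] 0.047026183061679265 [-4.25658000e-01  8.18370823e-02  2.03017121e+00 -3.64280058e-06
  1.02943468e+00  9.68344554e-01]
```

move_arm(series=[0, 0, 0.5, 0, 0, 0, 0, 1, 0, 0, 0, 0, 1.5, 0, 0, 0, 0, 1.5, 0, 0, 0, 0, 1.5, 0, 0, 0, 0, 1.5, 0, 0, 0, 0, 1.5, 0, 0, 0, 0, 1.5, 0, 0])

```text
t: 9.68
tcp_pos: [0.4909, -0.0989, 0.0873]
tcp_rot: [0.0, 0.996, 0.088, -0.0]
force: [-3.9, 1.7, 7.9]
width: 0.048
grasp_force: 62.9
```

move_arm(series=[0, 0, -0.6, 4, 0, 0, 0, -0.6, 9, 0, 0, 0, -0.6, 14, 0, 0, 0, -0.6, 19, 0, 0, 0, -0.6, 24, 0, 0, 0, -0.6, 30, 0, 0, 0, -0.6, 36, 0, 0, 0, -0.6, 40, 0])

```text
t: 10.35
tcp_pos: [0.4908, -0.0991, 0.0874]
tcp_rot: [0.0, 0.966, -0.26, 0.0]
force: [-1.3, -0.1, 3.9]
width: 0.048
grasp_force: 62.3
```

Run:
```python
from h import *
s=get_state(); print(s['t'],s['tcp_pos'],s['tcp_rot'],s['force'],s['torque'],s['width'],s['qpos'][5])
```

```text
10.35 [ 0.49080155 -0.0991112   0.08744724] [ 3.21019961e-04  9.65679084e-01 -2.59737948e-01  4.15944979e-05] [-1.30139481 -0.05064312  3.85784264] [-0.00794204  0.37430223  0.06629237] 0.04830546268560584 1.6709157105233314
```

move_arm(series=[0, 0, 0, 6, 0, 0, 0, 0, 12, 0, 0, 0, 0, 18, 0, 0, 0, 0, 24, 0, 0, 0, 0, 30, 0, 0, 0, 0, 35, 0, 0, 0, 0, 38, 0, 0, 0, 0, 40, 0])

```text
t: 11.02
tcp_pos: [0.49, -0.0993, 0.0874]
tcp_rot: [0.001, 0.819, -0.573, -0.001]
force: [-5.7, -1.7, 6.8]
width: 0.05
grasp_force: 63.6
```

Run:
```python
from h import *
s=get_state(); print(s['t'],s['tcp_pos'],s['tcp_rot'],s['force'],s['torque'],s['width'],s['qpos'][5])
```

```text
11.0167 [ 0.48995787 -0.09927261  0.08738446] [ 0.00119341  0.81949428 -0.57308552 -0.00082819] [-5.71120556 -1.68548359  6.7753347 ] [-0.22133588  1.12635405  0.20697334] 0.049867656189415535 2.3665270103114002
```

move_arm(series=[0, 0, -0.4, 2, 0, 0, 0, -0.4, 3, 0, 0, 0, -0.4, 3, 0, 0, 0, -0.4, 3, 0, 0, 0, -0.4, 3, 0, 0, 0, -0.4, 3, 0, 0, 0, -0.4, 3, 0, 0, 0, -0.4, 3, 0])

```text
t: 11.68
tcp_pos: [0.4896, -0.0993, 0.0874]
tcp_rot: [0.001, 0.805, -0.593, -0.001]
force: [-5.6, -2.2, 5.0]
width: 0.047
grasp_force: 64.2
```

Run:
```python
from h import *
s=get_state(); print(s['t'],s['tcp_pos'],s['tcp_rot'],s['force'],s['torque'],s['width'],s['qpos'][5])
a=snap('scene','s_thrown');b=cv2.imread('pics/raw_scene0.png')[:,:,::-1]
sl=np.s_[135:205,165:255]
cv2.imwrite('pics/i.png',np.vstack([cv2.resize(x[sl],(380,296),interpolation=cv2.INTER_CUBIC) for x in(b,a)])[:,:,::-1])
```

```text
11.6833 [ 0.48956926 -0.09927073  0.0873949 ] [ 0.00143632  0.80500106 -0.59327061 -0.00109964] [-5.6390713  -2.20219656  4.98822996] [-0.3183495   1.09358606  0.29091399] 0.047399874236705636 2.416248694692158
```

View pics/i.png

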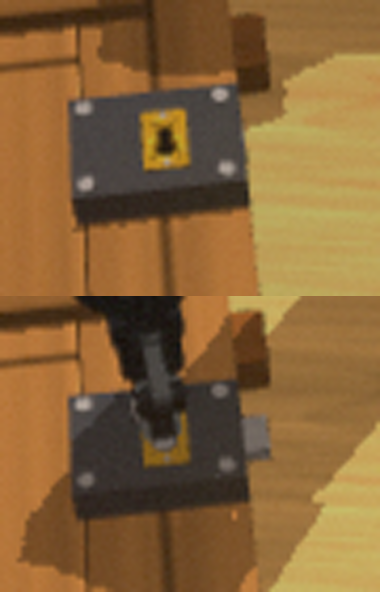

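The bolt now shows as a grey block at (257,437), past the door edge, and torque is rising against the stop. Turning back.

move_arm(series=[0, 0, 0, -5, 0, 0, 0, 0, -10, 0, 0, 0, 0, -16, 0, 0, 0, 0, -22, 0, 0, 0, 0, -28, 0, 0, 0, 0, -34, 0, 0, 0, 0, -40, 0, 0, 0, 0, -46, 0])

```text
t: 12.4
tcp_pos: [0.491, -0.0984, 0.0875]
tcp_rot: [-0.001, 0.973, -0.23, 0.0]
force: [-0.8, 2.3, 0.8]
width: 0.046
grasp_force: 61.9
```

move_arm(series=[0, 0, 0, -6, 0, 0, 0, 0, -12, 0, 0, 0, 0, -18, 0, 0, 0, 0, -24, 0, 0, 0, 0, -30, 0, 0, 0, 0, -36, 0, 0, 0, 0, -41, 0, 0, 0, 0, -45, 0])

```text
t: 13.07
tcp_pos: [0.4907, -0.0979, 0.0875]
tcp_rot: [-0.001, 0.987, 0.159, 0.0]
force: [-0.2, 5.1, 3.8]
width: 0.051
grasp_force: 62.4
```

Run:
```python
from h import *
s=get_state(); print(s['t'],s['tcp_pos'],s['tcp_rot'],s['force'],s['torque'],s['width'],s['qpos'][5])
Rm=R.from_quat(np.roll(s['tcp_rot'],-1)).as_matrix();print(np.degrees(np.arctan2(Rm[1,0],Rm[0,0])))
```

```text
13.0667 [ 0.49074391 -0.09791959  0.08746862] [-1.12999435e-03  9.87252418e-01  1.59158252e-01  1.93976335e-04] [-0.24058037  5.14357048  3.7845351 ] [ 1.00644997  0.15636014 -0.19795118] 0.05144293052120982 0.8248616495981054
18.31604908387462
```

move_arm(series=[0, 0, 0, -1, 0, 0, 0, 0, -2.5, 0, 0, 0, 0, -2.5, 0, 0, 0, 0, -2.5, 0, 0, 0, 0, -2.5, 0, 0, 0, 0, -2.5, 0, 0, 0, 0, -2.5, 0, 0, 0, 0, -2.5, 0])

```text
t: 13.73
tcp_pos: [0.4906, -0.0977, 0.0874]
tcp_rot: [-0.001, 0.984, 0.178, 0.0]
force: [-1.4, 5.7, 3.6]
width: 0.051
grasp_force: 62.6
```

Run:
```python
from h import *
s=get_state(); print(s['t'],s['tcp_pos'],s['force'],s['torque'],s['width'],s['qpos'][5])
Rm=R.from_quat(np.roll(s['tcp_rot'],-1)).as_matrix();print(np.degrees(np.arctan2(Rm[1,0],Rm[0,0])))
a=snap('scene','s_back');sl=np.s_[158:180,222:234]
for n in('scene0','s_thrown','s_back'):
    im=cv2.imread(f'pics/raw_{n}.png')[sl];h=cv2.cvtColor(im,cv2.COLOR_BGR2HSV);print(n,((h[...,1]<60)&(h[...,2]>70)).sum())
cv2.imwrite('pics/j.png',cv2.resize(a[135:205,165:255],(760,592),interpolation=cv2.INTER_CUBIC)[:,:,::-1])
```

```text
13.7333 [ 0.49056716 -0.09770815  0.08743513] [-1.40833056  5.70669452  3.61448183] [ 1.1452897   0.157715   -0.07869624] 0.05065262039798315 0.7865723609093792
20.516769502966778
scene0 10
s_thrown 52
s_back 1
```

move_arm(series=[0, 0, 0, -1, 0, 0, 0, 0, -2, 0, 0, 0, 0, -2, 0, 0, 0, 0, -2, 0, 0, 0, 0, -2, 0, 0, 0, 0, -2, 0, 0, 0, 0, -2, 0, 0, 0, 0, -2, 0])

```text
t: 14.45
tcp_pos: [0.4905, -0.0975, 0.0874]
tcp_rot: [-0.002, 0.981, 0.195, -0.0]
force: [-1.0, 7.1, 5.0]
width: 0.045
grasp_force: 63.0
```

Run:
```python
from h import *
s=get_state(); print(s['t'],s['tcp_pos'],s['force'],s['torque'],s['width'])
```

```text
14.45 [ 0.49049259 -0.09752251  0.08744716] [-0.97082005  7.08724329  5.02167513] [ 1.23501494  0.30144958 -0.16319029] 0.0452192570461278
```

View pics/j.png

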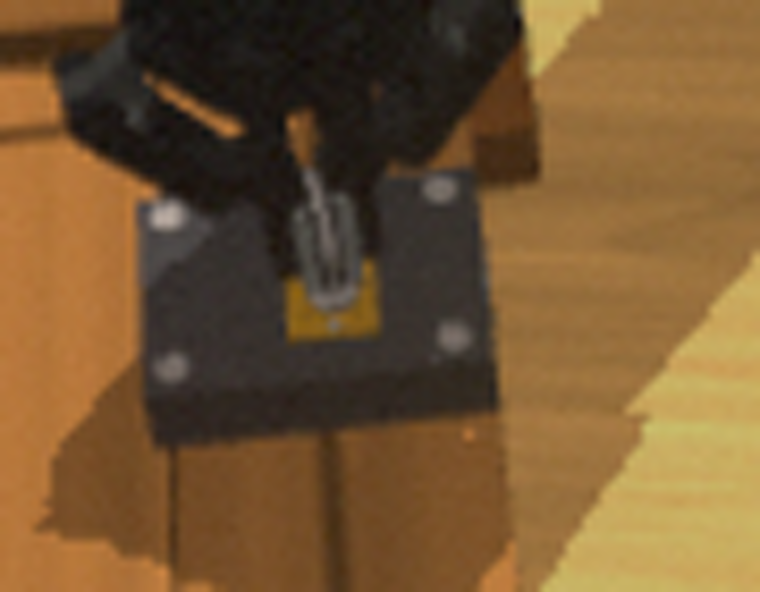

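The bolt no longer shows at the door edge, so it is drawn in. Next, turn to the slot's direction.

move_arm(series=[0, 0, 0, 4, 0, 0, 0, 0, 8, 0, 0, 0, 0, 11, 0, 0, 0, 0, 12.3, 0, 0, 0, 0, 12.3, 0, 0, 0, 0, 12.3, 0, 0, 0, 0, 12.3, 0, 0, 0, 0, 12.3, 0])

```text
t: 15.12
tcp_pos: [0.4908, -0.0989, 0.0875]
tcp_rot: [0.0, 0.996, 0.09, 0.0]
force: [0.6, 1.8, 2.2]
width: 0.047
grasp_force: 62.0
```

Run:
```python
from h import *
s=get_state(); print(s['t'],s['tcp_pos'],s['force'],s['torque'],s['width'])
Rm=R.from_quat(np.roll(s['tcp_rot'],-1)).as_matrix();print(np.degrees(np.arctan2(Rm[1,0],Rm[0,0])))
for n in range(2):
  a=snap('wrist','w_b%d'%n);c=camera_model('wrist')
  g=cv2.cvtColor(a,cv2.COLOR_RGB2HSV);m=((g[...,1]<70)&(g[...,2]>75)).astype(np.uint8)
  m[:, :225]=0;m[:,285:]=0
  for r in range(225,330,7): 
    q=np.where(m[r])[0]; print(r,q.min() if len(q) else 0,q.max() if len(q) else 0,len(q),end=' | ')
  print();break
```

```text
15.1167 [ 0.49083627 -0.0988661   0.08748304] [0.56598504 1.78397865 2.19237366] [ 0.36467598 -0.0312987   0.06474216] 0.046548946163283686
10.344944147866926
225 232 275 23 | 232 238 271 30 | 239 238 271 28 | 246 237 272 28 | 253 236 273 30 | 260 244 265 16 | 267 250 259 10 | 274 251 259 9 | 281 251 258 8 | 288 251 256 6 | 295 0 0 0 | 302 0 0 0 | 309 0 0 0 | 316 0 0 0 | 323 0 0 0 |
```

move_arm(series=[0, 0, -1, 0, 0, 0, 0, -2, 0, 0, 0, 0, -4, 0, 0, 0, 0, -6, 0, 0, 0, 0, -8, 0, 0, 0, 0, -10, 0, 0, 0, 0, -12, 0, 0, 0, 0, -12, 0, 0])

```text
t: 15.83
tcp_pos: [0.491, -0.099, 0.0999]
tcp_rot: [0.0, 0.996, 0.09, 0.0]
force: [0.3, 0.8, -1.0]
width: 0.045
grasp_force: 61.7
```

Run:
```python
from h import *
s=get_state(); print(s['t'],s['tcp_pos'],s['force'],s['torque'],s['width'])
```

```text
15.8333 [ 0.49100535 -0.09899487  0.09993165] [ 0.31537716  0.8220239  -1.02306619] [ 0.04691311 -0.01221847 -0.03404343] 0.04548928938248459
```

move_arm(series=[0, 0, -4, 0, 0, 0, 0, -9, 0, 0, 0, 0, -15, 0, 0, 0, 0, -22, 0, 0, 0, 0, -29, 0, 0, 0, 0, -33, 0, 0, 0, 0, -33, 0, 0, 0, 0, -33, 0, 0])

```text
t: 16.5
tcp_pos: [0.4909, -0.0989, 0.1327]
tcp_rot: [0.0, 0.996, 0.09, 0.0]
force: [-0.2, 0.2, -0.5]
width: 0.048
grasp_force: 61.7
```

move_arm(series=[8, -20, 0, 0, 0, 22, -50, 0, 0, 0, 37, -85, 0, 0, 0, 52, -120, 0, 0, 0, 67, -155, 0, 0, 0, 82, -190, 0, 0, 0, 98, -225, 0, 0, 0, 109, -250, 0, 0, 0])

```text
t: 17.17
tcp_pos: [0.553, 0.1696, 0.1319]
tcp_rot: [-0.0, 0.996, 0.091, -0.0]
force: [-0.1, 0.1, 0.5]
width: 0.045
grasp_force: 61.7
```

move_arm(series=[10, -20, 0, 0.8, 0, 16, -35, 0, 0.8, 0, 20, -45, 0, 0.8, 0, 20.8, -50.8, 0, 0.8, 0, 20.8, -50.8, 0, 0.8, 0, 20.8, -50.8, 0, 0.8, 0, 20.8, -50.8, 0, 0.8, 0, 20.8, -50.8, 0, 0.8, 0])

```text
t: 17.83
tcp_pos: [0.5644, 0.2195, 0.1323]
tcp_rot: [0.0, 0.997, 0.082, -0.0]
force: [0.1, 0.6, -0.8]
width: 0.051
grasp_force: 61.7
```

Run:
```python
from h import *
s=get_state(); print(s['t'],s['tcp_pos'],s['force'],s['torque'],s['width'])
Rm=R.from_quat(np.roll(s['tcp_rot'],-1)).as_matrix();print(np.degrees(np.arctan2(Rm[1,0],Rm[0,0])),Rm.T@(np.array([.5647,.2202,.1315])-s['tcp_pos'])*1e3)
a=snap('wrist','w_ret');c=camera_model('wrist');np.savez('w_ret.npz',mtx=c['mtx'],extrinsics=c['extrinsics'],p=s['tcp_pos'],r=s['tcp_rot'])
b=cv2.imread('pics/raw_w_hov.png');a=a[:,:,::-1].copy()
k=6;up=lambda x:cv2.resize(cv2.cvtColor(x,cv2.COLOR_BGR2GRAY),None,fx=k,fy=k,interpolation=cv2.INTER_CUBIC)
for nm,(y0,y1,x0,x1) in{'bow+collar':(216,285,249,261),'pads':(224,254,236,248),'collar':(216,226,246,263)}.items():
    t=up(b[y0:y1,x0:x1]);S=up(a[y0-6:y1+6,x0-6:x1+6]);r=cv2.matchTemplate(S,t,cv2.TM_CCOEFF_NORMED);_,v,_,p=cv2.minMaxLoc(r);print(nm,v,(np.array(p)/k-6))
```

```text
17.8333 [0.56438104 0.21947123 0.13231133] [ 0.06923918  0.57307599 -0.75618635] [-0.04306636  0.02462681 -0.00855031] 0.051166581939810385
9.462508228346929 [ 0.43461911 -0.66650537  0.81116048]
bow+collar 0.9968761801719666 [0. 0.]
pads 0.7738145589828491 [-0.16666667  1.5       ]
collar 0.9546631574630737 [-0.16666667  0.        ]
```

The key hasn't shifted in the grip. Descending into the slot.

move_arm(series=[0.4, -0.6, 0, 0, 0, 0.4, -0.6, 10, 0, 0, 0.4, -0.6, 22, 0, 0, 0.4, -0.6, 34, 0, 0, 0.4, -0.6, 42, 0, 0, 0.4, -0.6, 47, 0, 0, 0.4, -0.6, 51, 0, 0, 0.4, -0.6, 53, 0, 0])

```text
t: 18.55
tcp_pos: [0.5644, 0.221, 0.0784]
tcp_rot: [0.0, 0.997, 0.083, -0.001]
force: [-0.3, -0.0, -0.5]
width: 0.047
grasp_force: 61.7
```

Run:
```python
from h import *
s=get_state(); print(s['t'],s['tcp_pos'],s['force'],s['torque'],s['width'])
```

```text
18.55 [0.56439564 0.22097319 0.07839473] [-0.27160839 -0.01135842 -0.54761276] [-0.01407897  0.01066415 -0.06686272] 0.046999505742885056
```

move_arm(series=[0, 0.4, 4, 0, 0, 0, 0.4, 8, 0, 0, 0, 0.4, 12, 0, 0, 0, 0.4, 15, 0, 0, 0, 0.4, 18, 0, 0, 0, 0.4, 20, 0, 0, 0, 0.4, 21.5, 0, 0, 0, 0.4, 22, 0, 0])

```text
t: 19.22
tcp_pos: [0.5647, 0.2206, 0.0571]
tcp_rot: [0.0, 0.997, 0.083, -0.0]
force: [-0.1, 0.2, -0.4]
width: 0.048
grasp_force: 61.7
```

Run:
```python
from h import *
s=get_state(); print(s['t'],s['tcp_pos'],s['force'],s['torque'],s['width'])
```

```text
19.2167 [0.56468687 0.22061914 0.05708385] [-0.0798653   0.24603451 -0.41847954] [ 0.02731061  0.03423353 -0.00485916] 0.04845515457342984
```

Almost down. I'll press 1 mm further to contact, then release slowly.

move_arm(series=[0, 0, 0.5, 0, 0, 0, 0, 1, 0, 0, 0, 0, 1.2, 0, 0, 0, 0, 1.2, 0, 0, 0, 0, 1.2, 0, 0, 0, 0, 1.2, 0, 0, 0, 0, 1.2, 0, 0, 0, 0, 1.2, 0, 0])

```text
t: 19.88
tcp_pos: [0.565, 0.2207, 0.0565]
tcp_rot: [-0.0, 0.997, 0.083, 0.0]
force: [-1.0, -0.9, 3.5]
width: 0.05
grasp_force: 62.2
```

move_arm(series=[0, 0, 0, 0, 6, 0, 0, 0, 0, 8, 0, 0, 0, 0, 12, 0, 0, 0, 0, 20, 0, 0, 0, 0, 35, 0, 0, 0, 0, 50, 0, 0, 0, 0, 60, 0, 0, 0, 0, 60])

```text
t: 20.55
tcp_pos: [0.5648, 0.2206, 0.0561]
tcp_rot: [0.0, 0.997, 0.083, -0.0]
force: [0.0, -0.5, -0.8]
width: 0.701
grasp_force: 0.0
```

move_arm(series=[0, 0, 0, 0, 60, 0, 0, -8, 0, 60, 0, 0, -20, 0, 60, 0, 0, -35, 0, 60, 0, 0, -50, 0, 60, 0, 0, -65, 0, 60, 0, 0, -70, 0, 60, 0, 0, -70, 0, 60])

```text
t: 21.22
tcp_pos: [0.5664, 0.221, 0.129]
tcp_rot: [-0.0, 0.997, 0.083, 0.002]
force: [0.3, 0.3, -0.1]
width: 0.707
grasp_force: 0.0
```

Run:
```python
from h import *
s=get_state(); print(s['t'],s['tcp_pos'],s['tcp_rot'],s['force'],s['width'],s['grasp_force'])
a=snap('wrist','w_end');c=camera_model('wrist')
print('pred collar c',proj(c,[.565,.2196,.049]),'pred bow top',proj(c,[.565,.2196,.091]))
x=a.copy();h=cv2.cvtColor(x,cv2.COLOR_RGB2HSV);m=((h[...,1]<75)&(h[...,2]>60)).astype(np.uint8)
m[:,:225]=0;m[:,285:]=0
for r in range(170,240,3):
    q=np.where(m[r])[0]; print(r,(q.min(),q.max(),len(q)) if len(q) else '-',end=' | ')
# compare with the view before grasp
b=cv2.imread('pics/raw_w_key.png');k=6;up=lambda x:cv2.resize(cv2.cvtColor(x,cv2.COLOR_BGR2GRAY),None,fx=k,fy=k,interpolation=cv2.INTER_CUBIC)
t=up(b[178:222,236:260]);S=up(a[:,:,::-1].copy()[150:250,215:290]);r=cv2.matchTemplate(S,t,cv2.TM_CCOEFF_NORMED);_,v,_,p=cv2.minMaxLoc(r)
px=np.array(p)/k+[215,150]+[248.5-236,189.6-178];print('\nmatch',v,px,onplane(c,*px,.049))
a=snap('scene','s_end');b=cv2.imread('pics/raw_scene0.png')[:,:,::-1]
d=cv2.absdiff(a,b).max(2);print('bolt px',[(lambda h:((h[...,1]<60)&(h[...,2]>70)).sum())(cv2.cvtColor(z[158:180,222:234].copy(),cv2.COLOR_RGB2HSV)) for z in(b,a)])
```

```text
21.2167 [0.5663654  0.22096864 0.12904833] [-2.55004517e-04  9.96538265e-01  8.30989532e-02  2.44653567e-03] [ 0.33565507  0.3411797  -0.06610067] 0.7074695455932948 0.0
pred collar c [255.64263386 195.02040492] pred bow top [255.87094773 214.25873206]
170 - | 173 - | 176 - | 179 - | 182 - | 185 - | 188 (np.int64(249), np.int64(260), 12) | 191 (np.int64(247), np.int64(262), 16) | 194 (np.int64(246), np.int64(263), 18) | 197 (np.int64(247), np.int64(263), 17) | 200 (np.int64(248), np.int64(261), 14) | 203 (np.int64(251), np.int64(258), 8) | 206 (np.int64(252), np.int64(257), 6) | 209 (np.int64(252), np.int64(257), 6) | 212 (np.int64(252), np.int64(257), 6) | 215 (np.int64(252), np.int64(257), 6) | 218 (np.int64(252), np.int64(257), 6) | 221 (np.int64(252), np.int64(257), 6) | 224 (np.int64(252), np.int64(257), 6) | 227 - | 230 - | 233 - | 236 - | 239 - | 
match 0.7859547734260559 [256.  194.6] [0.56542854 0.21936005 0.049     ]
bolt px [np.int64(10), np.int64(10)]
```

```bash
python3 -c "
from plant import *
print(hand_in())"
```

```text
the job is handed in; nothing more can be done
None
```

The key was pushed home in the keyhole, turned clockwise until the bolt was out, then turned back until the bolt was in. It was then stood upright, collar down, in its original far slot and released, and the job is handed in; the robot gave no verdict.

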